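# Wind and set the bell timer beside the paste

### The arm

A 6-joint arm with a two-finger parallel gripper is mounted at the origin on the work surface; the furniture and walls round the work are solid. World frame = base frame: x ahead of the robot, y to its left, z up, the work surface at z = 0. Lengths are in m, angles in degrees, forces in N, time in s.
With the tool pointing down it reaches from about 0.4 to 0.825 m from the base axis. Payload 7 kg.
Tool frame: the origin (TCP) lies between the finger pads; the fingertips stand 19 mm ahead of it and the grasp point (between the pads) is the TCP; z points along the fingers, y is the line along which they close (so a half turn about z gives the same grasp; the last joint's range is limited). The gripper opens to 88 mm and grips with 3 to 60 N. Pads are 19 mm wide; open, the fingers measure 130 mm over their backs; the gripper's body (78 mm by 193 mm) begins 47 mm behind the grasp point.
Start: joints at [-52.305, 20.546, 0.682, 0, -70.136, -16.507], TCP at [0.244, -0.629, 0.246] pointing down, gripper open.
Joint ranges: [-176.03, 176.03], [-82.01, 121.73], [-58.28, 71.71], [-173.87, 95.51], [-174.79, -0.11], [-173.66, 173.66]. Speed limits (degrees/s): [136.94, 136.94, 172.46, 180, 180, 180].

### API

Orientations are given as a 3x3 rotation matrix whose columns are the frame's x, y, z axes.
In Python, from bench import * gives the robot as it stands.
- The arm moves only by the tool step_arm, never from a script. Its argument "increments" is a list of rows, each an object with "travel": the shift along the tool's x, y, z in units of 25 mm (1.0 is 25 mm), a list of three; "turn": the turn, a rotation vector about the tool's x, y, z in rad, a list of three; "gripper": the gripper's target within -1 to 1 (shut at 1, half-way at 0, fully open at -1). A call has 1 to 8 rows; each row is the pose to reach, as a shift and turn from the pose commanded when the call began, along the tool's axes at that moment; what a row does not reach only later rows make up. A row lasts 1/8 s, in which the tool goes at most 62.5 mm and 10.7 degrees, less where a joint would pass 70% of its speed; a pose out of reach is approached as far as the arm can. A call with a gripper value outside its range is refused whole. The fingers move at their own pace and stop on an object; "grip_force" is the grip in N (left out, the last holds). Time passes only in rows, so rows that repeat a pose let the fingers close. It gives the time, the measured TCP pose, the force, the opening and the grip force at its end, in the units of the state.
- read_state(): the state, without advancing time (a new reading comes with each control period).
- get_image(name): name is "scene" or "top"; returns (picture, depth): 420x560x3 uint8, red, green, blue; 420x560 float32, m along the optical axis (not along the pixel's ray), 0 where there is no reading.
- calibration(name): a dict with "fx", "fy", "cx", "cy" (pixels), "cam_to_world" (4x4, takes a point from camera to world coordinates). Camera axes: x right, y down, z forward; pixel columns grow to the right and rows downward; lengths in m; the calibration is good to about 2 mm. A picture is of the moment at which its call begins. calibration takes no time and is no camera call.
- sign_off(): hands the job in; it is judged then, once.
The state is a dict: "clock": time; "q": joint angles; "joint_velocities": joint speeds; "joint_efforts": joint torques, N m; "tcp_pos": TCP position; "eef_rot": TCP orientation; "ft_force": force on the tool from outside, world axes, zero at the start; "moment": the same for the moment, N m; "width": finger opening in m; "grasp_force": force on a finger pad.
Only numpy, scipy, OpenCV 4.12 (cv2) and the standard library are available. Lean on these libraries where they do the work, as an engineer would, in place of code of your own. Each camera call takes 0.05 s, during which the arm holds its last target. There are 200 camera calls.

### The job

The paste under the new box label now needs its setting time. On the bell timer with the white case, turn the yellow knob clockwise until its pointer has gone past the red mark, then turn it back anticlockwise until the pointer stands in the green band, and let go. Leave the blue timer's knob and the paste jar as they are.

Things in the scene. Friction and masses are not known exactly. Their poses are not given: they have to be found in the camera images.
- white_timer_knob (a joint): angle of the white timer's knob, rad: 0 at the start of the scale, growing as it turns clockwise seen from above, to a stop at 1.5. Starts between 0 and 0.2. The red mark on the dial is at 1.15; the green band runs from 0.375 to 0.725 (middle 0.55). Friction (0.04 N m) holds the knob where it is left.
- white_timer_grip (a point): on the axis of the white timer's yellow knob, 63 mm above the table. Round white case 110 mm across, fixed; black dial 33 mm up; on it the knob: round skirt 52 mm across, 5 mm thick, with an upright bar 46 long, 14 thick, top 75 mm above the table. x: along the bar to the pointer end (black line, yellow tip at the foot), y: across it, z: up. The axes turn with the knob: yaw falls as the joint grows.
- blue_timer_pointer (a point): pointer tip on the knob of the other bell timer, of the same shape and size but with a blue case, also fixed: 34 mm from that knob's axis, 37 mm above the table. Its x axis points from the axis to the tip. It is to be left as it is.
- paste_jar_middle (a point): centre, half-way up, of the standing white paste jar with a black cap, 64 mm across and 68 mm high, loose on the table. It is to be left as it is.

How it is judged:
By the outcome, as a careful person would: the job done as asked, in the order asked, and still so for the second after the job is handed in, with the robot touching nothing.
It also fails if it takes over 35 s, if anything falls off the work surface, if the arm or the gripper's body presses on something with over 40 N, if the wrist force passes 120 N, or if a joint passes its speed limit or range.

## Working session

There is one attempt and no reset: what is moved stays moved. The work goes in short steps, Python scripts to look and compute and a tool call to move; the robot and the scene stay as the last step left them, time stands still between calls to the robot, and variables do not carry over. Pictures are saved under pics/ and viewed, at most 10 in all, crops included, and the job is handed in when it is done.

Besides the shell and the picture viewer there is one more tool, called as name(argument=value, ...), one argument or row to a line, values as JSON. step_arm: Moves the arm, as the interface text tells. Its arguments: {"type":"object","properties":{"increments":{"type":"array"},"grip_force":{"type":"number"}},"required":["increments"]}

```bash
mkdir -p pics; cat > h.py <<'E'
from bench import *
import numpy as np, cv2
def pts(name,d):
    c=calibration(name);h,w=d.shape;u,v=np.meshgrid(np.arange(w),np.arange(h))
    P=np.stack([(u-c["cx"])/c["fx"]*d,(v-c["cy"])/c["fy"]*d,d,np.ones_like(d)],-1)
    return (P@np.array(c["cam_to_world"]).T)[...,:3]
def ray(name,u,v,z):
    c=calibration(name);T=np.array(c["cam_to_world"])
    r=T[:3,:3]@np.array([(u-c["cx"])/c["fx"],(v-c["cy"])/c["fy"],1]);o=T[:3,3]
    return o+r*(z-o[2])/r[2]
E
python3 - <<'E'
from h import *
ims=[]
for n in("scene","top"):
    p,d=get_image(n);np.savez(f"pics/{n}0.npz",p=p,d=d);cv2.imwrite(f"pics/{n}0.png",p[...,::-1])
    P=pts(n,d);hsv=cv2.cvtColor(p,cv2.COLOR_RGB2HSV)
    m=cv2.inRange(hsv,(22,120,100),(35,255,255))
    k,l,s,c=cv2.connectedComponentsWithStats(m)
    for i in range(1,k):
        if s[i,4]>25:
            q=P[(l==i)&(d>0)];print(n,c[i],s[i],np.median(q,0).round(3),q[:,2].max().round(3))
    print(np.array(calibration(n)["cam_to_world"])[:3,3],calibration(n)["fx"])
s=read_state();print(s["tcp_pos"],s["eef_rot"],s["width"],s["clock"])
E
```

```text
scene [337.05454545 192.06262626] [325 178  25  27 495] [ 0.516 -0.036  0.05 ] 0.079
scene [276.41709184 290.0752551 ] [257 275  35  31 784] [0.513 0.253 0.049] 0.079
[0.30971624 0.63721163 0.67847756] 427.65067080670264
top [355.48892405 240.66139241] [342 224  28  32 632] [ 0.513 -0.04   0.039] 0.082
top [203.13395639 241.55607477] [190 228  28  29 642] [0.513 0.244 0.039] 0.08
[0.39377459 0.06927467 1.05972758] 540.4261301243384
[ 0.24381775 -0.62898907  0.24472255] [[-9.32433733e-01 -3.61340452e-01 -6.41972053e-04]
 [-3.61341006e-01  9.32432752e-01  1.35655530e-03]
 [ 1.08417461e-04  1.49686875e-03 -9.99998874e-01]] 0.08761131350293629 0.1
```

View pics/top0.png

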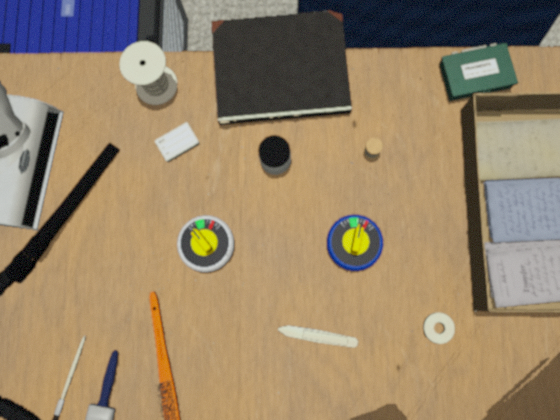

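View pics/scene0.png

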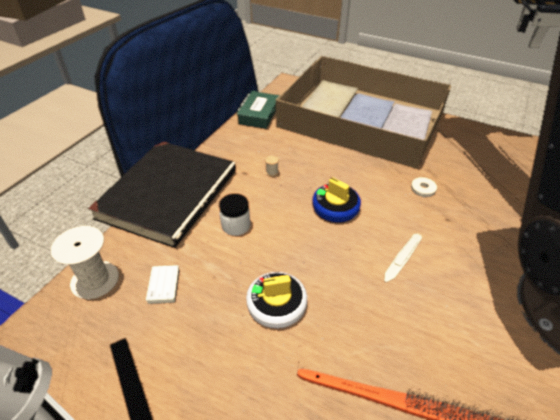

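```bash
python3 - <<'E'
from h import *
o=[]
for n,(x,y) in(("scene",(277,295)),("top",(205,243))):
    z=np.load(f"pics/{n}0.npz");p,d=z["p"],z["d"];P=pts(n,d)
    o.append(cv2.resize(p[y-35:y+35,x-35:x+35,::-1],(400,400),interpolation=cv2.INTER_CUBIC))
    hsv=cv2.cvtColor(p,cv2.COLOR_RGB2HSV);r=np.hypot(P[...,0]-.513,P[...,1]-.246)
    m=(r<.04)&(P[...,2]>.06)&(P[...,2]<.09);q=P[m]
    print(n,m.sum());(c,wh,a)=cv2.minAreaRect(q[:,:2].astype(np.float32)*1000);print("bar",c,wh,a,q.mean(0))
    for nm,lo,hi in(("green",(40,120,60),(85,255,255)),("red",(0,120,80),(8,255,255)),("red2",(172,120,80),(180,255,255))):
        m=(cv2.inRange(hsv,lo,hi)>0)&(r<.07)
        v,u=np.nonzero(m)
        if len(u):
            g=ray(n,u.mean(),v.mean(),.033);print(nm,len(u),u.mean(),v.mean(),g)
    # case centre: white blob rim
    m=((hsv[...,1]<60)&(hsv[...,2]>130)&(r<.075)).astype(np.uint8)
    v,u=np.nonzero(m);(e,ax,a)=cv2.fitEllipse(cv2.convexHull(np.stack([u,v],1).astype(np.int32)));print("case",e,ax,ray(n,*e,.03),ray(n,*e,.02))
cv2.imwrite("pics/crop.png",np.hstack(o))
E
```

```text
scene 305
bar (517.1666259765625, 246.88201904296875) (45.84164810180664, 14.781006813049316) 39.56446838378906 [0.51634818 0.24930179 0.07243368]
green 68 257.30882352941177 289.11764705882354 [0.5523784  0.25311794 0.033     ]
red 13 261.46153846153845 279.2307692307692 [0.5564141  0.23055128 0.033     ]
case (276.3668212890625, 299.3369445800781) (56.043434143066406, 60.90669631958008) [0.51262764 0.25462432 0.03      ] [0.51575669 0.24872455 0.02      ]
top 201
bar (512.8660888671875, 245.80014038085938) (46.53147888183594, 14.17112922668457) 39.16627502441406 [0.51243011 0.24485631 0.07432956]
green 72 199.90277777777777 224.125 [0.54896738 0.25451924 0.033     ]
red 26 211.07692307692307 224.8846153846154 [0.54732995 0.23287304 0.033     ]
red2 8 210.75 225.375 [0.54638005 0.23348545 0.033     ]
case (204.9266815185547, 243.1490020751953) (56.298274993896484, 57.785701751708984) [0.51241336 0.24448264 0.03      ] [0.51356549 0.24618413 0.02      ]
```

View pics/crop.png

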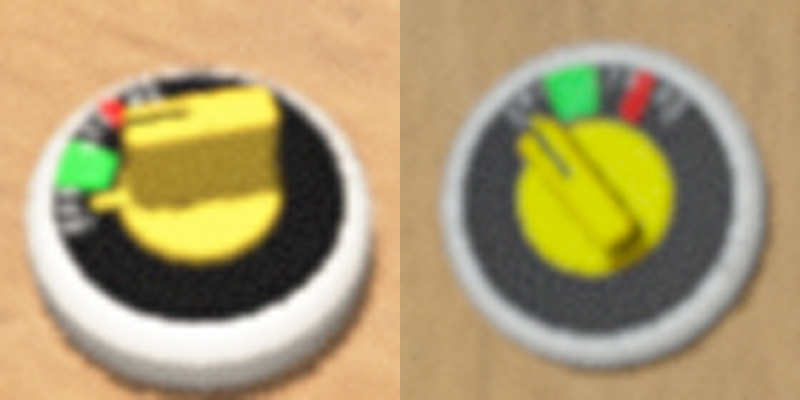

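The crop shows the bar pointing up and to the left in the top view, just before the green band. The axis is at about (0.514, 0.246), bar yaw 39°, green mid 14° and red −20°, so the joint stands at about 0.11. These agree with the sizes given, so I'm moving towards it.

step_arm(
  increments=[
    {"travel": [-2,1.25,0],"turn": [0,0,0],"gripper": -1},
    {"travel": [-4,2.5,0],"turn": [0,0,-0.05],"gripper": -1},
    {"travel": [-6,3.75,0],"turn": [0,0,-0.1],"gripper": -1},
    {"travel": [-8,5,0],"turn": [0,0,-0.15],"gripper": -1},
    {"travel": [-10,6.25,0],"turn": [0,0,-0.2],"gripper": -1},
    {"travel": [-12,7.5,0],"turn": [0,0,-0.25],"gripper": -1},
    {"travel": [-14,8.75,0],"turn": [0,0,-0.3],"gripper": -1},
    {"travel": [-16,10,0],"turn": [0,0,-0.32],"gripper": -1},
  ],
)

```text
clock: 1.1
tcp_pos: [0.5273, -0.2499, 0.2454]
eef_rot: [[-0.771, -0.637, -0.0], [-0.637, 0.771, 0.0], [0.0, 0.0, -1.0]]
ft_force: [0.6, -1.3, 0.4]
width: 0.0874
grasp_force: 0.0
```

```bash
cat > g.py <<'E'
from h import *
import sys
x,y,z,yaw=map(float,sys.argv[1:5])
s=read_state();R=np.array(s["eef_rot"]);a=np.radians(yaw)
print(s["clock"],s["tcp_pos"].round(4) if hasattr(s["tcp_pos"],"round") else s["tcp_pos"],np.round(s["q"],1),s["width"],s["grasp_force"],np.round(s["ft_force"],1),np.round(s["moment"],2))
print("bar yaw",np.degrees(np.arctan2(-R[1,0],-R[0,0])))
b=-np.array([np.cos(a),np.sin(a),0]);D=np.stack([b,np.cross([0,0,-1],b),[0,0,-1]],1)
print("travel",R.T@(np.array([x,y,z])-s["tcp_pos"])/.025,"turn",cv2.Rodrigues(R.T@D)[0].ravel())
E
python3 g.py .514 .246 .18 39.4
```

```text
1.1 [ 0.5273 -0.2499  0.2454] [ -6.2  12.  -11.2  -0.  -66.8 -44.2] 0.08735021738856119 0.0 [ 0.6 -1.3  0.4] [-0.06 -0.06 -0.04]
bar yaw 39.59259890423071
travel [-12.23183367  15.62189965   2.61991189] turn [ 2.02917447e-04 -9.75536765e-05  3.36147513e-03]
```

step_arm(
  increments=[
    {"travel": [-1.4,1.8,0],"turn": [0,0,-0.18],"gripper": -1},
    {"travel": [-2.8,3.6,0],"turn": [0,0,-0.36],"gripper": -1},
    {"travel": [-4.2,5.4,0],"turn": [0,0,-0.54],"gripper": -1},
    {"travel": [-5.6,7.2,0],"turn": [0,0,-0.72],"gripper": -1},
    {"travel": [-7,9,0],"turn": [0,0,-0.9],"gripper": -1},
    {"travel": [-8.4,10.8,0],"turn": [0,0,-1.08],"gripper": -1},
    {"travel": [-9.8,12.6,0],"turn": [0,0,-1.26],"gripper": -1},
    {"travel": [-11.2,14.4,0],"turn": [0,0,-1.44],"gripper": -1},
  ],
)

```text
clock: 2.1
tcp_pos: [0.5129, 0.206, 0.2455]
eef_rot: [[0.536, -0.845, -0.0], [-0.845, -0.536, -0.0], [-0.0, 0.0, -1.0]]
ft_force: [1.0, 0.1, 0.1]
width: 0.0877
grasp_force: 0.0
```

```bash
python3 g.py .514 .246 .18 219.4
```

```text
2.1 [0.5129 0.206  0.2455] [ 42.2   9.1 -14.9  -0.  -66.   -9.8] 0.08773904723378287 0.0 [1.  0.1 0.1] [-0.07 -0.1   0.06]
bar yaw 122.38008635032008
travel [-1.32621999 -0.89504218  2.61992265] turn [ 3.94059880e-05  1.37573042e-04 -1.69331693e+00]
```

step_arm(
  increments=[
    {"travel": [-0.3,-0.2,0.3],"turn": [0,0,-0.18],"gripper": -1},
    {"travel": [-0.6,-0.4,0.6],"turn": [0,0,-0.36],"gripper": -1},
    {"travel": [-0.9,-0.6,1],"turn": [0,0,-0.54],"gripper": -1},
    {"travel": [-1.3,-0.9,1.4],"turn": [0,0,-0.72],"gripper": -1},
    {"travel": [-1.3,-0.9,1.8],"turn": [0,0,-0.9],"gripper": -1},
    {"travel": [-1.3,-0.9,2.2],"turn": [0,0,-1.08],"gripper": -1},
    {"travel": [-1.3,-0.9,2.6],"turn": [0,0,-1.26],"gripper": -1},
    {"travel": [-1.3,-0.9,2.6],"turn": [0,0,-1.44],"gripper": -1},
  ],
)

```text
clock: 3.1
tcp_pos: [0.5146, 0.2432, 0.1793]
eef_rot: [[0.907, 0.42, -0.002], [0.42, -0.907, -0.001], [-0.002, 0.0, -1.0]]
ft_force: [-0.3, 0.9, -0.0]
width: 0.0876
grasp_force: 0.0
```

```bash
python3 g.py .514 .246 .064 219.4
```

```text
3.1 [0.5146 0.2432 0.1793] [ 45.   13.8 -18.1  -0.  -58.3  69.9] 0.08760873181682396 0.0 [-0.3  0.9 -0. ] [-0.14  0.11 -0.03]
bar yaw -155.1367136021533
travel [ 0.03649977 -0.11350962  4.6102947 ] turn [ 1.68415115e-04  2.39534268e-03 -2.53712843e-01]
```

step_arm(
  increments=[
    {"travel": [0,-0.1,1],"turn": [0,0,-0.15],"gripper": -1},
    {"travel": [0,-0.1,2],"turn": [0,0,-0.254],"gripper": -1},
    {"travel": [0,-0.1,3],"turn": [0,0,-0.254],"gripper": -1},
    {"travel": [0,-0.1,3.8],"turn": [0,0,-0.254],"gripper": -1},
    {"travel": [0,-0.1,4.6],"turn": [0,0,-0.254],"gripper": -1},
    {"travel": [0,-0.1,4.6],"turn": [0,0,-0.254],"gripper": -0.4},
  ],
  grip_force=12,
)

```text
clock: 3.85
tcp_pos: [0.5132, 0.245, 0.0639]
eef_rot: [[0.776, 0.63, -0.003], [0.63, -0.776, -0.003], [-0.004, 0.0, -1.0]]
ft_force: [1.1, -0.8, 0.4]
width: 0.0824
grasp_force: 0.0
```

```bash
python3 g.py .514 .246 .064 219.4; python3 - <<'E'
from h import *
p,d=get_image("scene");cv2.imwrite("pics/s1.png",cv2.resize(p[220:360,190:370,::-1],None,fx=4,fy=4,interpolation=2))
E
```

```text
3.85 [0.5132 0.245  0.0639] [ 45.2  21.2 -25.3  -0.  -43.7  83.9] 0.08243342839975801 0.0 [ 1.1 -0.8  0.4] [-0.09  0.09 -0.  ]
bar yaw -140.9268397154735
travel [ 0.04946719 -0.00957645 -0.00254251] turn [ 0.00015497  0.00379825 -0.00570411]
```

View pics/s1.png

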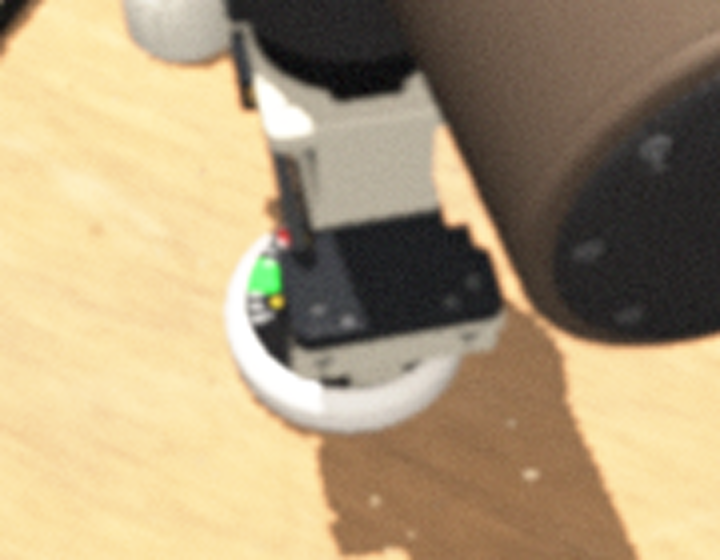

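The fingers straddle the bar. The yellow pointer tip is at about (275,300), beside the green band at (265,277), and the red mark is at (283,238). Closing now.

step_arm(
  increments=[
    {"travel": [0.05,0,0],"turn": [0,0,-0.005],"gripper": 1},
    {"travel": [0.05,0,0],"turn": [0,0,-0.005],"gripper": 1},
    {"travel": [0.05,0,0],"turn": [0,0,-0.005],"gripper": 1},
    {"travel": [0.05,0,0],"turn": [0,0,-0.005],"gripper": 1},
    {"travel": [0.05,0,0],"turn": [0,0,-0.005],"gripper": 1},
    {"travel": [0.05,0,0],"turn": [0,0,-0.005],"gripper": 1},
    {"travel": [0.05,0,0],"turn": [0,0,-0.005],"gripper": 1},
    {"travel": [0.05,0,0],"turn": [0,0,-0.005],"gripper": 1},
  ],
  grip_force=12,
)

```text
clock: 4.9
tcp_pos: [0.5152, 0.2467, 0.0655]
eef_rot: [[0.773, 0.634, -0.0], [0.634, -0.773, -0.0], [-0.0, -0.0, -1.0]]
ft_force: [0.6, -0.8, 0.2]
width: 0.014
grasp_force: 12.0
```

step_arm(
  increments=[
    {"travel": [0,0,0],"turn": [0,0,0.15],"gripper": 1},
    {"travel": [0,0,0],"turn": [0,0,0.32],"gripper": 1},
    {"travel": [0,0,0],"turn": [0,0,0.49],"gripper": 1},
    {"travel": [0,0,0],"turn": [0,0,0.66],"gripper": 1},
    {"travel": [0,0,0],"turn": [0,0,0.83],"gripper": 1},
    {"travel": [0,0,0],"turn": [0,0,1.0],"gripper": 1},
    {"travel": [0,0,0],"turn": [0,0,1.18],"gripper": 1},
    {"travel": [0,0,0],"turn": [0,0,1.18],"gripper": 1},
  ],
)

```text
clock: 5.9
tcp_pos: [0.5152, 0.2458, 0.0655]
eef_rot: [[0.881, -0.473, -0.0], [-0.473, -0.881, -0.001], [0.0, 0.001, -1.0]]
ft_force: [2.2, -5.3, 1.0]
width: 0.0142
grasp_force: 12.0
```

```bash
python3 g.py .514 .246 .064 152; python3 - <<'E'
from h import *
p,d=get_image("scene");q,d=get_image("top")
cv2.imwrite("pics/s2.png",np.hstack([cv2.resize(a[:,:,::-1],(400,400),interpolation=2) for a in(p[255:345,235:325],q[198:288,160:250])]))
E
```

```text
5.9 [0.5152 0.2458 0.0655] [ 45.2  21.2 -25.1   0.1 -43.8  16.6] 0.014173192623919183 11.99125126004219 [ 2.2 -5.3  1. ] [-1.88 -0.7  -0.  ]
bar yaw 151.79519588954582
travel [-0.04798856  0.01460723  0.06112157] turn [ 0.00140658 -0.00028547 -0.00357471]
```

View pics/s2.png

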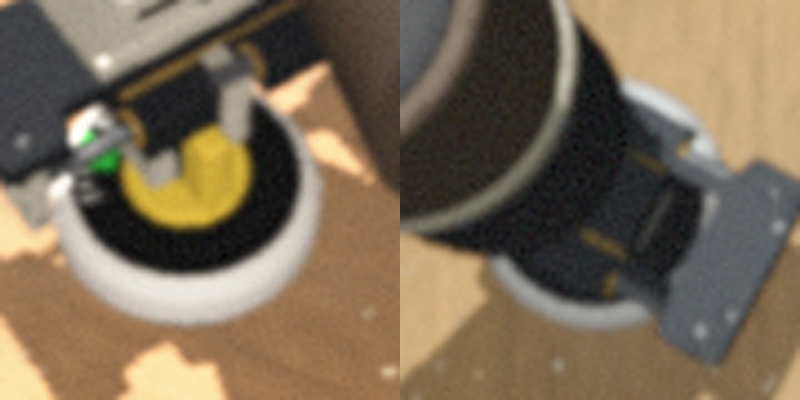

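The bar has turned with the fingers: in the left crop it sits between them at (205,165). Its yaw is −28°, which puts the joint at about 1.29, past red. Turning back by 0.74 rad and releasing.

step_arm(
  increments=[
    {"travel": [0,0,0],"turn": [0,0,-0.15],"gripper": 1},
    {"travel": [0,0,0],"turn": [0,0,-0.3],"gripper": 1},
    {"travel": [0,0,0],"turn": [0,0,-0.45],"gripper": 1},
    {"travel": [0,0,0],"turn": [0,0,-0.6],"gripper": 1},
    {"travel": [0,0,0],"turn": [0,0,-0.74],"gripper": 1},
    {"travel": [0,0,0],"turn": [0,0,-0.74],"gripper": 1},
    {"travel": [0,0,0],"turn": [0,0,-0.74],"gripper": 1},
  ],
)

```text
clock: 6.88
tcp_pos: [0.5153, 0.2465, 0.0656]
eef_rot: [[0.97, 0.243, 0.0], [0.243, -0.97, -0.0], [-0.0, 0.0, -1.0]]
ft_force: [1.4, -4.5, 0.2]
width: 0.014
grasp_force: 12.0
```

step_arm(
  increments=[
    {"travel": [0,0,0],"turn": [0,0,0],"gripper": -0.5},
    {"travel": [0,0,0],"turn": [0,0,0],"gripper": -0.5},
    {"travel": [0,0,0],"turn": [0,0,0],"gripper": -0.5},
    {"travel": [0,0,0],"turn": [0,0,0],"gripper": -0.5},
    {"travel": [0,0,-1],"turn": [0,0,0],"gripper": -0.5},
    {"travel": [0,0,-2.5],"turn": [0,0,0],"gripper": -0.5},
    {"travel": [0,0,-4.5],"turn": [0,0,0],"gripper": -0.5},
    {"travel": [0,0,-6.5],"turn": [0,0,0],"gripper": -0.5},
  ],
)

```text
clock: 7.88
tcp_pos: [0.515, 0.2466, 0.2296]
eef_rot: [[0.97, 0.245, -0.0], [0.245, -0.97, -0.0], [-0.0, 0.0, -1.0]]
ft_force: [1.0, 0.8, -0.8]
width: 0.0658
grasp_force: 0.0
```

step_arm(
  increments=[
    {"travel": [0,2,0],"turn": [0,0,0],"gripper": -0.5},
    {"travel": [0,4,0],"turn": [0,0,0],"gripper": -0.5},
    {"travel": [0,6,0],"turn": [0,0,0],"gripper": -0.5},
    {"travel": [0,8,0],"turn": [0,0,0],"gripper": -0.5},
    {"travel": [0,10,0],"turn": [0,0,0],"gripper": -0.5},
    {"travel": [0,10,0],"turn": [0,0,0],"gripper": -0.5},
  ],
)

```text
clock: 8.62
tcp_pos: [0.5765, 0.0015, 0.2278]
eef_rot: [[0.971, 0.241, -0.001], [0.241, -0.971, -0.0], [-0.001, 0.0, -1.0]]
ft_force: [-0.2, 1.0, -1.0]
width: 0.0655
grasp_force: 0.0
```

```bash
python3 - <<'E'
from h import *
p,d=get_image("scene");q,d2=get_image("top")
P=pts("top",d2);r=np.hypot(P[...,0]-.514,P[...,1]-.246);m=(r<.04)&(P[...,2]>.06)&(P[...,2]<.09)
print(read_state()["tcp_pos"],m.sum(),cv2.minAreaRect(P[m][:,:2].astype(np.float32)*1000) if m.sum()>5 else 0)
cv2.imwrite("pics/s3.png",np.hstack([cv2.resize(a[:,:,::-1],(400,400),interpolation=2) for a in(p[255:345,235:325],q[198:288,160:250])]))
E
```

```text
[0.57625629 0.00390631 0.22791023] 0 0
```

View pics/s3.png

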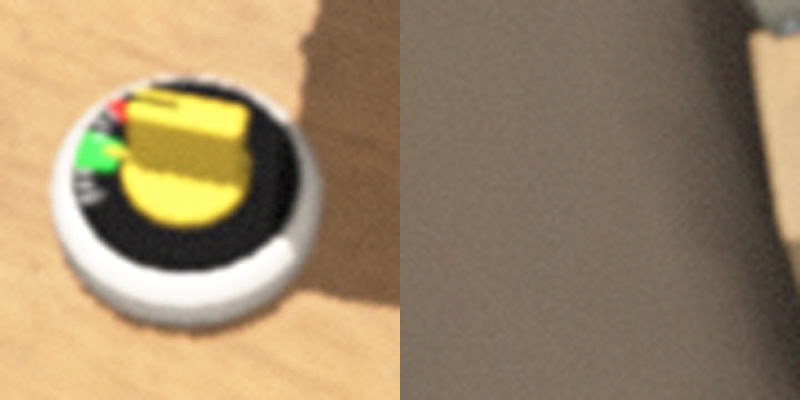

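The pointer tip at (118,152) stands in the middle of the green band at (95,152). The arm is clear of everything, so I'm handing in.

```bash
python3 -c "
from bench import *
print(sign_off())"
```

```text
the job is handed in; nothing more can be done
None
```

I turned the white timer's knob clockwise past the red mark (about 1.29 rad by the gripper's angle), turned it back to the middle of the green band (about 0.55) and let go; the arm never went to the blue timer or the paste jar, and I handed the job in at about 9 s.

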